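# Thick sample tube into its transport sleeve

### The arm

A 6-joint arm with a two-finger parallel gripper is mounted at the origin on a cart in front of the work surface, level with it; the furniture and walls round the work are solid. World frame = base frame: x ahead of the robot, y to its left, z up, the work surface at z = 0. Lengths are in m, angles in rad, forces in N, time in s.
With the tool pointing down it reaches from about 0.35 to 0.975 m from the base axis. Payload 4.9 kg.
Tool frame: the origin (TCP) lies between the finger pads; the fingertips stand 22 mm ahead of it and the grasp point (between the pads) lies 3 mm ahead of it; z points along the fingers, y is the line along which they close (so a half turn about z gives the same grasp; the last joint's range is limited). The gripper opens to 85 mm and grips with 20 to 120 N. Pads are 22 mm wide; open, the fingers measure 114 mm over their backs; the gripper's body (76 mm by 85 mm) begins 54 mm behind the grasp point. The pads swing forward as they close: fully open they stand 13 mm farther back than shut.
Start: joints at [-1.436, 0.053, 1.613, -0, 1.476, -0.119], TCP at [0.157, -0.605, 0.253] pointing down, gripper open.
Joint ranges: [-3.01, 3.01], [-1.01, 2.22], [0.06, 2.58], [-1.02, 4.17], [0.09, 2.62], [-3.14, 3.14]. Speed limits (rad/s): [2.57, 2.57, 3.14, 3.14, 3.14, 3.14].

### API

Orientations are given as a unit quaternion [w, x, y, z].
In Python, from plant import state, grab_frame, get_calibration, job_done, recognise, regions_of gives the robot as it stands.
- The arm moves only by the tool apply_moves, never from a script. Its argument "targets" is a list of rows, each an object with "translation": the shift along the tool's x, y, z normalised to -1 to 1, where 1 is 100 mm, a list of three; "twist": the turn about the tool's z normalised to -1 to 1, where 1 is 0.1 rad; "hand": the opening, from 0 (shut) to 1 (fully open). A call has 1 to 8 rows; each row shifts and turns the commanded pose from where the row before left it, along the tool's axes as they then stand; what a row does not reach is not made up. A row lasts 1/10 s, in which the tool goes at most 50 mm and 8.59 degrees, less where a joint would pass 70% of its speed; a pose out of reach is approached as far as the arm can. A call with a number of a shift or a turn outside -1 to 1 is refused whole. A call with a gripper value outside its range is refused whole. The fingers move at their own pace and stop on an object; the grip force is fixed at half the most. Time passes only in rows, so rows that do not move let the fingers close. It gives the time, the measured TCP pose, the force, the opening and the grip force at its end, in the units of the state.
- state(): the state, without advancing time (a new reading comes with each control period).
- grab_frame(name): name is "side" or "top" or "wrist"; returns the picture (400x640x3 uint8, red, green, blue); there is no depth.
- get_calibration(name): a dict with "camera_matrix" (3x3 intrinsics, pixels), "pose" (4x4, takes a point from camera to world coordinates). Camera axes: x right, y up, looking along -z (the intrinsics and any distortion apply to the point x, -y, -z); pixel columns grow to the right and rows downward; lengths in m; the calibration is good to about 2 mm. A picture is of the moment at which its call begins: read the wrist's pose just before it. get_calibration takes no time and is no camera call; for the wrist camera it gives the pose at the moment of the call.
- job_done(): hands the job in; it is judged then, once.
Trained networks look in the newest picture that a camera, given by its name, has taken for a name from the list of things; names that differ only in an ending like _2 or _b are one class to them, and where a whole thing is asked for, a point or a joint stands for the part that bears it (a point fixed in the world has none). Each returns a list of dicts, best first, with "score" (0 to 1); they miss things now and then, are a little off and sometimes report something else, mostly with a low value. They report only what shows in the picture. A call takes as long as a camera call. They do not tell look-alikes from the thing itself.
- recognise(camera, query): "point" ([x, y, z] in m, in world coordinates, good to about 4 mm: the middle of the surface that is visible of it).
- regions_of(camera, query): "pixels" (400x640 bool, what is visible of it).
The state is a dict: "time": time; "joint_pos": joint angles; "joint_vel": joint speeds; "joint_efforts": joint torques, N m; "tool_pos": TCP position; "tool_rot": TCP orientation; "contact_force": force on the tool from outside, world axes, zero at the start; "ft_torque": the same for the moment, N m; "gripper_width": opening from 0.0 (shut) to 1.0 (fully open); "grasp_force": force on a finger pad.
Only numpy, scipy, OpenCV 4.12 (cv2) and the standard library are available. Lean on these libraries where they do the work, as an engineer would, in place of code of your own. Each camera call takes 0.05 s, during which the arm holds its last target. There are 200 camera calls.

### The job

Two capped soil sample tubes stand on the bench, a thick one and a slim one, and three open transport sleeves. Slide the thick tube upright down into the sleeve that fits it closely (the middle one in width) until it stands on the bottom; keep hold of it until it is well inside, do not drop it in from the mouth. Leave the slim tube standing where it is.

Things in the scene. Friction and masses are not known exactly. Their poses are not given: they have to be found in the camera images.
- thick_tube: The thick sample tube: a closed steel cylinder with grey end caps, 38 mm in diameter and 110 mm tall, about 0.26 kg, standing upright and loose on the bench. Origin: centre of its underside; z axis: along the tube, up. It is round, so its yaw does not matter. The foot has a 2 mm chamfer. Grip it near the top: once home, its upper 48 mm stand out of the sleeve.
- medium_sleeve: The sleeve that fits the thick tube: an upright open aluminium tube, fixed to the bench, 68 mm tall, 52 mm in outside diameter with a dark foot disc of 70 mm. Straight bore of 46 mm diameter with its floor 6 mm above the bench; the top 12 mm flare out to a mouth about 60 mm wide inside and 66 mm outside, which guides the tube in. Origin: centre of its underside, on the bench; z up. In width it is the middle one of the three sleeves, which stand in a row in any order.
- wide_sleeve: A like sleeve, 68 mm tall and fixed, but too wide for the tube: bore 66 mm, mouth 80 mm inside and 86 mm outside, foot disc 90 mm. Not to be used. (The third sleeve has a bore of 30 mm and a mouth 44 mm inside, and does not admit the thick tube.) Origin: centre of its underside; z up.
- slim_tube: The slim sample tube, of the same make: 26 mm in diameter, 110 mm tall, standing upright and loose on the bench; to be left where it stands. Origin: centre of its underside; z up.
Not all that is in view belongs to the job. What is shaped like the medium_sleeve but blue or purple is not meant.

How it is judged:
By the outcome, as a careful person would: the job done as asked, in the order asked, and still so for the second after the job is handed in, with the robot touching nothing.
It also fails if it takes over 38 s, if anything falls off the work surface, if the arm or the gripper's body presses on something with over 40 N, if the wrist force passes 120 N, or if a joint passes its speed limit or range.

## Working session

There is one attempt and no reset: what is moved stays moved. The work goes in short steps, Python scripts to look and compute and a tool call to move; the robot and the scene stay as the last step left them, time stands still between calls to the robot, and variables do not carry over. Pictures are saved under pics/ and viewed, at most 10 in all, crops included, and the job is handed in when it is done.

Besides the shell and the picture viewer there is one more tool, called after ">>>" as a command line: name --argument value ..., lists and objects as JSON in quotes. apply_moves: Moves the arm, as the interface text tells. Its arguments: {"type":"object","properties":{"targets":{"type":"array"}},"required":["targets"]}

```bash
mkdir -p pics; python3 - <<'E'
from plant import *
import cv2,numpy as np
s=state();print(s['time'],s['tool_pos'],s['tool_rot'],s['gripper_width'])
ims=[]
for c in ("top","side"):
    im=grab_frame(c);ims.append(im)
    K=get_calibration(c);print(c,np.round(K['camera_matrix'],1).tolist(),np.round(K['pose'],3).tolist(), K.keys())
    for q in ("thick_tube","medium_sleeve","wide_sleeve","slim_tube"):
        print(c,q,[(np.round(d['point'],3).tolist(),round(d['score'],2)) for d in recognise(c,q)])
    cv2.imwrite(f"pics/{c}0.png",im[:,:,::-1])
E
```

```text
0.0 [ 0.15686608 -0.60440905  0.25206012] [-1.01784183e-03  9.91956721e-01  1.26573408e-01 -7.86512185e-06] 0.9970115618911004
top [[455.8, 0.0, 316.6], [0.0, 455.8, 203.4], [0.0, 0.0, 1.0]] [[0.009, 0.983, -0.185, 0.305], [-1.0, 0.005, -0.024, -0.321], [-0.023, 0.185, 0.982, 1.107], [0.0, 0.0, 0.0, 1.0]] dict_keys(['camera_matrix', 'pose'])
top thick_tube [([0.436, -0.328, 0.108], 0.53)]
top medium_sleeve [([0.564, -0.172, 0.025], 0.95), ([0.57, -0.485, 0.026], 0.91), ([0.489, -0.554, 0.027], 0.69)]
top wide_sleeve [([0.578, -0.271, 0.01], 0.7)]
top slim_tube [([0.434, -0.095, 0.106], 0.74)]
side [[390.1, 0.0, 320.6], [0.0, 390.1, 197.8], [0.0, 0.0, 1.0]] [[0.958, 0.118, -0.263, 0.284], [-0.288, 0.436, -0.853, -1.023], [0.014, 0.892, 0.452, 0.435], [0.0, 0.0, 0.0, 1.0]] dict_keys(['camera_matrix', 'pose'])
side thick_tube [([0.445, -0.343, 0.063], 0.7)]
side medium_sleeve [([0.553, -0.183, 0.054], 0.96), ([0.486, -0.566, 0.041], 0.67), ([0.572, -0.498, 0.045], 0.65)]
side wide_sleeve [([0.565, -0.277, 0.051], 0.91)]
side slim_tube [([0.434, -0.098, 0.059], 0.65)]
```

View pics/top0.png

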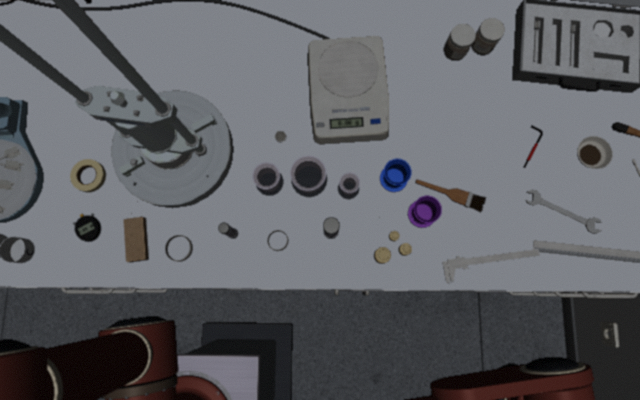

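View pics/side0.png

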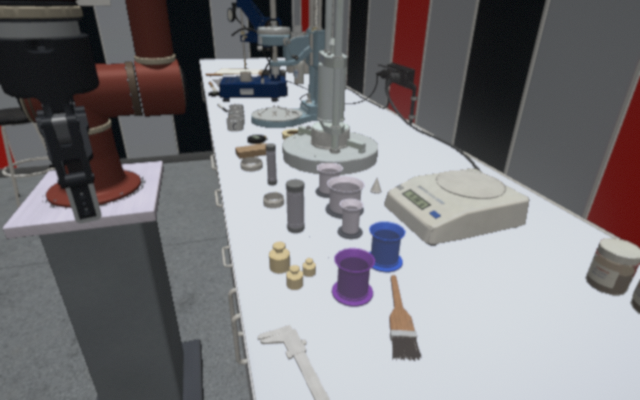

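The top view shows the sleeves at pixels (267,178), (309,176) and (348,185). By width, the medium one is the left, at about (0.56, -0.18), with the wide one in the middle and the narrow one on the right. The thick tube is at (331,227) and the slim one at (228,230). The side view agrees, and the blue and purple decoys stand to the right. I'll approach the thick tube now.

>>> apply_moves --targets '[{"translation": [0.4,-0.23,0],"twist": 0,"hand": 1},{"translation": [0.4,-0.23,0],"twist": 0,"hand": 1},{"translation": [0.4,-0.23,0],"twist": 0,"hand": 1},{"translation": [0.4,-0.23,0],"twist": 0,"hand": 1},{"translation": [0.4,-0.23,0],"twist": 0,"hand": 1},{"translation": [0.4,-0.23,0],"twist": 0,"hand": 1},{"translation": [0.4,-0.23,0],"twist": 0,"hand": 1},{"translation": [0,0,0],"twist": 0,"hand": 1}]'

```text
time: 1.3
tool_pos: [0.3905, -0.3753, 0.2536]
tool_rot: [-0.0, 0.992, 0.13, 0.001]
contact_force: [0.6, -0.6, 0.6]
gripper_width: 0.999
grasp_force: 0.0
```

```bash
cat > h.py <<'E'
from plant import *
import cv2,numpy as np
from scipy.spatial.transform import Rotation as R
def topc(cam,q,z,near=None):
    """circle fit of region's outline cast to plane z; returns list of (centre, diam)"""
    C=get_calibration(cam);K=C['camera_matrix'];T=C['pose'];out=[]
    for d in regions_of(cam,q):
        c=max(cv2.findContours(d['pixels'].astype('uint8'),0,1)[0],key=cv2.contourArea)[:,0].astype(float)
        r=np.c_[(c[:,0]-K[0,2])/K[0,0],-(c[:,1]-K[1,2])/K[1,1],-np.ones(len(c))]@T[:3,:3].T
        P=T[:3,3]+r*((z-T[2,3])/r[:,2])[:,None]
        (e,ax,_)=cv2.fitEllipse((P[:,:2]*1000).astype('float32'))
        out.append((np.round(P[:,:2].min(0),4),np.round(P[:,:2].max(0),4),np.round(e,1),np.round(ax,1),round(d['score'],2)))
    return out
def rel(p):
    s=state();q=np.array(s['tool_rot']);M=R.from_quat(np.r_[q[1:],q[0]])
    return M.inv().apply(np.array(p)-s['tool_pos'])*1000
E
python3 - <<'E'
from h import *
s=state();print(s['time'],s['tool_pos'],s['tool_rot'],s['gripper_width'])
im=grab_frame("wrist");cv2.imwrite("pics/w1.png",im[:,:,::-1])
print(np.round(get_calibration("wrist")['pose'],3).tolist())
for q,z in (("thick_tube",.11),("medium_sleeve",.068),("wide_sleeve",.068)):
    for o in topc("wrist",q,z): print("w",q,*o)
grab_frame("top")
for q,z in (("thick_tube",.11),("medium_sleeve",.068),("wide_sleeve",.068)):
    for o in topc("top",q,z): print("t",q,*o)
E
```

```text
1.3 [ 0.39052063 -0.37533383  0.25356071] [-3.13543134e-04  9.91543430e-01  1.29772559e-01  7.81118958e-04] 0.9991204722815583
[[0.256, 0.915, 0.311, 0.469], [-0.967, 0.242, 0.084, -0.357], [0.001, -0.322, 0.947, 0.376], [0.0, 0.0, 0.0, 1.0]]
w medium_sleeve [ 0.527  -0.5216] [ 0.5756 -0.4372] [ 549.5 -476.6] [34.1 94.7] 0.71
w medium_sleeve [ 0.4524 -0.5904] [ 0.5171 -0.4919] [ 483.7 -541.7] [ 64.  100.8] 0.57
t thick_tube [ 0.4162 -0.3445] [ 0.4472 -0.3137] [ 430.7 -328.4] [28.5 31.1] 0.74
t medium_sleeve [ 0.5182 -0.2167] [ 0.6003 -0.1429] [ 559.3 -179.6] [66.7 85. ] 0.8
t medium_sleeve [ 0.4497 -0.5822] [ 0.5175 -0.5082] [ 484.1 -544.7] [62.9 79.2] 0.73
t medium_sleeve [ 0.5313 -0.5161] [ 0.6108 -0.4456] [ 570.2 -479.6] [64.7 83.8] 0.67
t wide_sleeve [ 0.5185 -0.3174] [ 0.6177 -0.2324] [ 567.8 -275.3] [ 85.6 101.4] 0.9
```

View pics/w1.png

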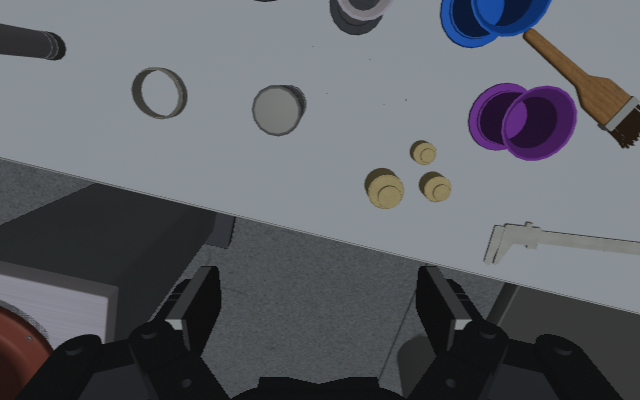

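The wrist view shows the thick tube's cap centred at about (277,110), radius about 25 px. The purple and blue decoys are on the right and part of a sleeve is at the top edge. I'll cast the cap centre to z = 0.11.

```bash
cat >> h.py <<'E'
def cast(cam,u,v,z):
    C=get_calibration(cam);K=C['camera_matrix'];T=C['pose']
    r=T[:3,:3]@[(u-K[0,2])/K[0,0],-(v-K[1,2])/K[1,1],-1];return T[:3,3]+r*(z-T[2,3])/r[2]
E
python3 - <<'E'
from h import *
g=cv2.medianBlur(cv2.imread("pics/w1.png",0),3)[60:160,220:330]
c=cv2.HoughCircles(g,cv2.HOUGH_GRADIENT,1,20,param1=80,param2=12,minRadius=20,maxRadius=32);print(c)
for u,v in [(277,110),(c[0,0,0]+220,c[0,0,1]+60)]:
    p=cast("wrist",u,v,.11);print(p,"diam",2*c[0,0,2]/get_calibration("wrist")['camera_matrix'][0,0]*.28)
    p[2]=.091;print(rel(p))
E
```

```text
[[[54.5 51.5 23.5]]]
[ 0.44096092 -0.33490834  0.11      ] diam 0.0384232115995489
[ 63.68272462 -29.87326397 162.2596794 ]
[ 0.43942065 -0.33331947  0.11      ] diam 0.0384232115995489
[ 62.58694797 -31.79581793 162.259867  ]
```

>>> apply_moves --targets '[{"translation": [0.31,-0.16,0],"twist": 0,"hand": 1},{"translation": [0.31,-0.16,0],"twist": 0,"hand": 1},{"translation": [0,0,0.4],"twist": 0,"hand": 1},{"translation": [0,0,0.4],"twist": 0,"hand": 1},{"translation": [0,0,0],"twist": 0,"hand": 1},{"translation": [0,0,0],"twist": 0,"hand": 1}]'

```text
time: 2.3
tool_pos: [0.4389, -0.3325, 0.1731]
tool_rot: [-0.001, 0.992, 0.126, -0.001]
contact_force: [0.6, -1.0, 0.1]
gripper_width: 0.999
grasp_force: 0.0
```

```bash
python3 - <<'E'
from h import *
im=grab_frame("wrist");cv2.imwrite("pics/w2.png",im[:,:,::-1])
s=state();print(s['tool_pos'])
K=get_calibration("wrist")
M=K['pose'];
for p in ([.4394,-.333,.11],s['tool_pos']):
    q=np.linalg.inv(M)@np.r_[p,1];print(K['camera_matrix']@[-q[0]/q[2],q[1]/q[2],1])
for q,z in (("thick_tube",.11),("medium_sleeve",.068)):
    for o in topc("wrist",q,z): print("w",q,*o)
E
```

```text
[ 0.43979252 -0.33337942  0.17504424]
[315.52857379 230.67036713   1.        ]
[315.97442674 293.79296121   1.        ]
w thick_tube [ 0.426  -0.3497] [ 0.4836 -0.3119] [ 452.6 -328.9] [35.3 59.4] 0.8
w medium_sleeve [ 0.5384 -0.5191] [ 0.6128 -0.4225] [ 572.6 -470.3] [65.5 95.8] 0.97
w medium_sleeve [ 0.531  -0.2321] [ 0.5478 -0.1903] [ 538.2 -212.5] [11.1 45.7] 0.92
w medium_sleeve [ 0.4563 -0.5789] [ 0.5239 -0.4759] [ 490.6 -524.7] [ 56.7 108.1] 0.82
```

View pics/w2.png

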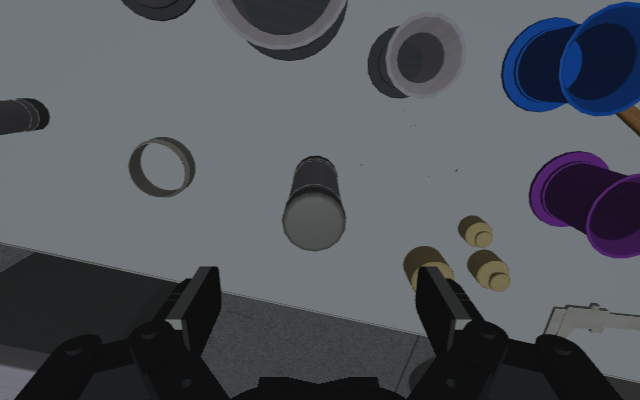

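The cap centre is at about (314,220), against a predicted (316,231). I'll shift about 5 mm along tool x, descend and grip.

>>> apply_moves --targets '[{"translation": [0.05,0,0.2],"twist": 0,"hand": 1},{"translation": [0,0,0.32],"twist": 0,"hand": 1},{"translation": [0,0,0.3],"twist": 0,"hand": 1},{"translation": [0,0,0],"twist": 0,"hand": 1},{"translation": [0,0,0],"twist": 0,"hand": 0.2},{"translation": [0,0,0],"twist": 0,"hand": 0.2},{"translation": [0,0,0],"twist": 0,"hand": 0.2},{"translation": [0,0,0],"twist": 0,"hand": 0.2}]'

```text
time: 3.25
tool_pos: [0.4455, -0.3315, 0.094]
tool_rot: [0.001, 0.992, 0.126, 0.001]
contact_force: [-2.1, 3.0, 6.4]
gripper_width: 0.434
grasp_force: 59.0
```

>>> apply_moves --targets '[{"translation": [0,0,0],"twist": 0,"hand": 0},{"translation": [0,0,0],"twist": 0,"hand": 0},{"translation": [0,0,0],"twist": 0,"hand": 0},{"translation": [0,0,0],"twist": 0,"hand": 0}]'

```text
time: 3.65
tool_pos: [0.4454, -0.3314, 0.094]
tool_rot: [0.001, 0.992, 0.127, 0.001]
contact_force: [-0.6, 2.9, 6.0]
gripper_width: 0.434
grasp_force: 59.1
```

>>> apply_moves --targets '[{"translation": [0,0,-0.2],"twist": 0,"hand": 0},{"translation": [0,0,-0.35],"twist": 0,"hand": 0},{"translation": [0,0,-0.35],"twist": 0,"hand": 0},{"translation": [0,0,-0.35],"twist": 0,"hand": 0},{"translation": [0,-0.4,0],"twist": 0,"hand": 0},{"translation": [0,-0.4,0],"twist": 0,"hand": 0},{"translation": [0,-0.3,0],"twist": 0,"hand": 0},{"translation": [0,0,0],"twist": 0,"hand": 0}]'

```text
time: 4.45
tool_pos: [0.4158, -0.2216, 0.2159]
tool_rot: [-0.001, 0.992, 0.128, -0.0]
contact_force: [0.4, -0.5, -3.3]
gripper_width: 0.428
grasp_force: 61.4
```

```bash
python3 - <<'E'
from h import *
im=grab_frame("wrist");cv2.imwrite("pics/w3.png",im[:,:,::-1])
s=state();print(s['tool_pos'],s['tool_rot'],s['gripper_width'])
for q,z in (("thick_tube",.12),("medium_sleeve",.068),("wide_sleeve",.068)):
    for o in topc("wrist",q,z): print("w",q,*o)
print([(d['point'],d['score']) for d in recognise("wrist","medium_sleeve")])
E
```

```text
[ 0.41629523 -0.22318924  0.21628459] [2.54571995e-04 9.91829073e-01 1.27573529e-01 1.39809698e-04] 0.4307477118743498
w thick_tube [ 0.291  -0.2862] [ 0.4314 -0.2031] [ 354.1 -240.4] [ 70.2 147.8] 0.57
w medium_sleeve [ 0.4621 -0.4954] [ 0.5093 -0.4596] [ 481.8 -474. ] [21.1 56.8] 0.84
w medium_sleeve [ 0.5341 -0.449 ] [ 0.586 -0.406] [ 556.  -424.2] [30.4 58.7] 0.7
w medium_sleeve [ 0.5263 -0.2128] [ 0.5558 -0.1595] [ 539.9 -188.2] [23.3 58. ] 0.66
w wide_sleeve [ 0.5237 -0.3226] [ 0.5842 -0.229 ] [ 552.7 -276.2] [ 47.  104.6] 0.57
[([0.5655, -0.4616, 0.0031], 0.91), ([0.5433, -0.1855, 0.0092], 0.9), ([0.4784, -0.5244, 0.0101], 0.83)]
```

View pics/w3.png

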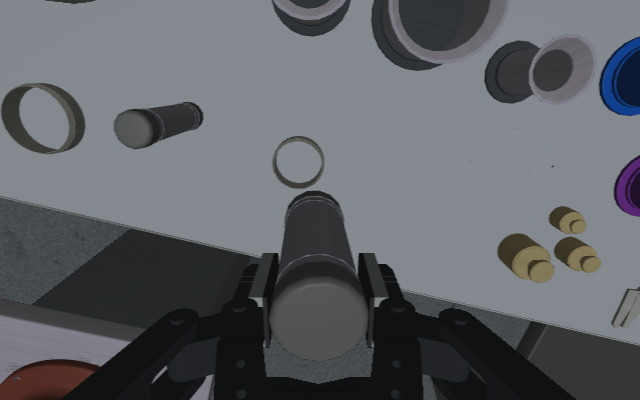

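The tube is held upright. The medium sleeve is at the top edge at (311,5) with the wide one to its right, so I'll move forward to see the whole mouth.

>>> apply_moves --targets '[{"translation": [0.3,0,0],"twist": 0,"hand": 0},{"translation": [0.35,0,0],"twist": 0,"hand": 0},{"translation": [0,0,0],"twist": 0,"hand": 0},{"translation": [0,0,0],"twist": 0,"hand": 0}]'

```text
time: 5.1
tool_pos: [0.4801, -0.2087, 0.2159]
tool_rot: [-0.0, 0.992, 0.127, -0.001]
contact_force: [0.3, 0.6, -2.7]
gripper_width: 0.426
grasp_force: 60.1
```

```bash
python3 - <<'E'
from h import *
im=grab_frame("wrist");cv2.imwrite("pics/w4.png",im[:,:,::-1])
s=state();print(s['tool_pos'],s['gripper_width'])
for q,z in (("medium_sleeve",.068),("wide_sleeve",.068)):
    for o in topc("wrist",q,z): print("w",q,*o)
C=get_calibration("wrist");np.savez("w4.npz",K=C['camera_matrix'],T=C['pose'],p=s['tool_pos'])
# predicted rim outlines for a hypothesised centre, and where the held tube should show
def proj(P):
    q=(np.c_[P,np.ones(len(P))]@np.linalg.inv(C['pose']).T);w=np.c_[-q[:,0]/q[:,2],q[:,1]/q[:,2],np.ones(len(q))]@C['camera_matrix'].T;return w[:,:2]
a=np.linspace(0,6.28,60);circ=lambda c,r,z:np.c_[c[0]+r*np.cos(a),c[1]+r*np.sin(a),z+0*a]
b=im[:,:,::-1].copy()
t=s['tool_pos']
for c,r,z,col in (((.567,-.180),.033,.068,(0,0,255)),((.567,-.180),.035,.004,(0,255,0)),(t,.019,t[2]-.094+.11,(255,0,0)),(t,.019,t[2]-.094,(255,0,255))):
    cv2.polylines(b,[proj(circ(c,r,z)).round().astype('int32')],True,col,1)
cv2.imwrite("pics/w4o.png",b)
E
```

```text
[ 0.47954775 -0.20879378  0.21584388] 0.42833416649297834
w medium_sleeve [ 0.5453 -0.4629] [ 0.6014 -0.3996] [ 570.8 -427.4] [48.5 65.7] 0.7
w medium_sleeve [ 0.4717 -0.5109] [ 0.5298 -0.4524] [ 496.8 -477.5] [40.3 69.4] 0.7
w medium_sleeve [ 0.534 -0.209] [ 0.5987 -0.1439] [ 566.5 -176.4] [64.3 64.5] 0.59
w wide_sleeve [ 0.5312 -0.3185] [ 0.6149 -0.2227] [ 572.3 -271.4] [82.6 95.3] 0.6
```

View pics/w4o.png

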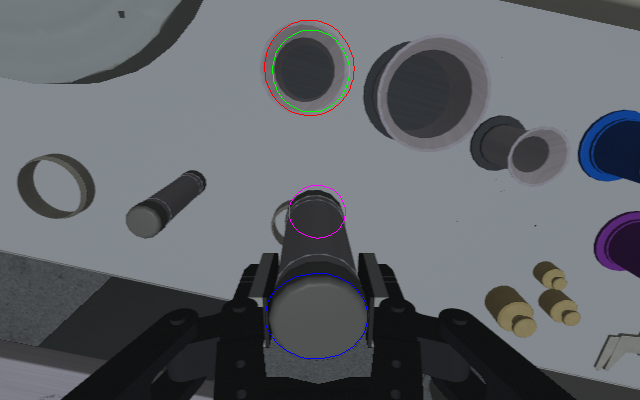

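Overlay check: the held tube matches its prediction. The medium sleeve's rim fits a circle of 64 mm (66 mm expected) centred at (0.5665, -0.1765); the wide one measures over 83 mm. The shift needed is about (+92, -9) mm in tool axes.

>>> apply_moves --targets '[{"translation": [0.3,-0.03,0],"twist": 0,"hand": 0},{"translation": [0.32,-0.03,0],"twist": 0,"hand": 0},{"translation": [0.3,-0.03,0],"twist": 0,"hand": 0},{"translation": [0,0,0],"twist": 0,"hand": 0},{"translation": [0,0,0.2],"twist": 0,"hand": 0},{"translation": [0,0,0.1],"twist": 0,"hand": 0},{"translation": [0,0,0],"twist": 0,"hand": 0}]'

```text
time: 5.95
tool_pos: [0.5643, -0.1763, 0.1837]
tool_rot: [-0.001, 0.992, 0.126, -0.002]
contact_force: [-0.5, -0.7, -4.1]
gripper_width: 0.433
grasp_force: 60.3
```

```bash
python3 - <<'E'
from h import *
im=grab_frame("wrist")
C=get_calibration("wrist");s=state();t=s['tool_pos'];print(t,s['contact_force'])
def proj(P):
    q=(np.c_[P,np.ones(len(P))]@np.linalg.inv(C['pose']).T);w=np.c_[-q[:,0]/q[:,2],q[:,1]/q[:,2],np.ones(len(q))]@C['camera_matrix'].T;return w[:,:2]
a=np.linspace(0,6.28,60);circ=lambda c,r,z:np.c_[c[0]+r*np.cos(a),c[1]+r*np.sin(a),z+0*a]
b=im[:,:,::-1].copy()
for c,r,z,col in (((.5665,-.1765),.033,.068,(0,0,255)),(t,.019,t[2]+.016,(255,0,0)),(t,.019,t[2]-.094,(255,0,255))):
    cv2.polylines(b,[proj(circ(c,r,z)).round().astype('int32')],True,col,1)
cv2.imwrite("pics/w5.png",cv2.resize(b[120:370,170:490],None,fx=2,fy=2))
E
```

```text
[ 0.56508157 -0.17652232  0.18510495] [-0.57749918  0.43086083 -3.09713304]
```

View pics/w5.png

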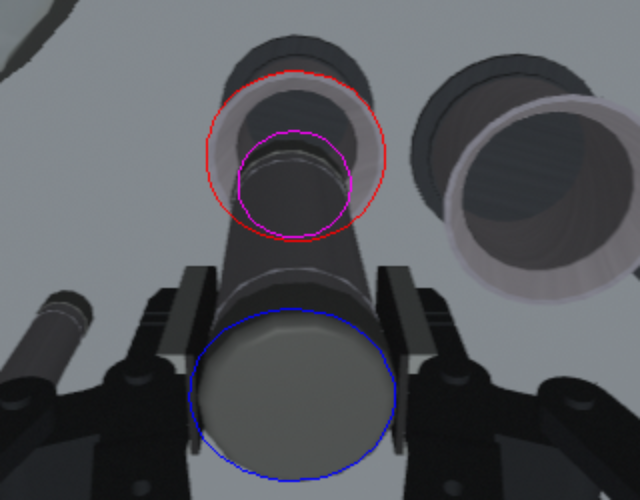

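The red rim overlay matches the sleeve, and the tube foot sits about 2–3 mm short along tool x. I'll correct that and lower the tube.

>>> apply_moves --targets '[{"translation": [0.03,0,0.1],"twist": 0,"hand": 0},{"translation": [0,0,0.12],"twist": 0,"hand": 0},{"translation": [0,0,0.12],"twist": 0,"hand": 0},{"translation": [0,0,0.12],"twist": 0,"hand": 0},{"translation": [0,0,0.1],"twist": 0,"hand": 0},{"translation": [0,0,0],"twist": 0,"hand": 0}]'

```text
time: 6.6
tool_pos: [0.5679, -0.175, 0.1275]
tool_rot: [-0.001, 0.992, 0.127, -0.002]
contact_force: [-0.6, 0.4, -3.0]
gripper_width: 0.43
grasp_force: 60.3
```

Foot at about 0.034 m, well inside the bore, with no contact force. I'll go on down.

>>> apply_moves --targets '[{"translation": [0,0,0.1],"twist": 0,"hand": 0},{"translation": [0,0,0.08],"twist": 0,"hand": 0},{"translation": [0,0,0.05],"twist": 0,"hand": 0},{"translation": [0,0,0.03],"twist": 0,"hand": 0},{"translation": [0,0,0],"twist": 0,"hand": 0},{"translation": [0,0,0],"twist": 0,"hand": 0}]'

```text
time: 7.2
tool_pos: [0.5695, -0.1757, 0.1046]
tool_rot: [0.0, 0.992, 0.127, 0.0]
contact_force: [1.0, -0.1, -3.4]
gripper_width: 0.431
grasp_force: 60.3
```

>>> apply_moves --targets '[{"translation": [0,0,0.03],"twist": 0,"hand": 0},{"translation": [0,0,0.02],"twist": 0,"hand": 0},{"translation": [0,0,0],"twist": 0,"hand": 0}]'

```text
time: 7.5
tool_pos: [0.5698, -0.1758, 0.1002]
tool_rot: [0.0, 0.992, 0.127, 0.0]
contact_force: [-1.2, 1.2, 1.0]
gripper_width: 0.431
grasp_force: 60.7
```

The load has come off the wrist, so the tube is standing on the floor. I'll release it and lift away.

>>> apply_moves --targets '[{"translation": [0,0,0],"twist": 0,"hand": 0.6},{"translation": [0,0,0],"twist": 0,"hand": 0.8},{"translation": [0,0,0],"twist": 0,"hand": 0.9},{"translation": [0,0,0],"twist": 0,"hand": 0.9},{"translation": [0,0,0],"twist": 0,"hand": 0.9}]'

```text
time: 8.0
tool_pos: [0.5694, -0.1757, 0.0994]
tool_rot: [0.0, 0.992, 0.127, 0.0]
contact_force: [-0.4, -0.0, 0.4]
gripper_width: 0.901
grasp_force: 0.0
```

>>> apply_moves --targets '[{"translation": [0,0,-0.1],"twist": 0,"hand": 0.9},{"translation": [0,0,-0.3],"twist": 0,"hand": 0.9},{"translation": [0,0,-0.4],"twist": 0,"hand": 0.9},{"translation": [0,0,-0.4],"twist": 0,"hand": 0.9},{"translation": [-0.4,0,0],"twist": 0,"hand": 0.9},{"translation": [-0.4,0,0],"twist": 0,"hand": 0.9},{"translation": [0,0,0],"twist": 0,"hand": 0.9},{"translation": [0,0,0],"twist": 0,"hand": 0.9}]'

```text
time: 8.8
tool_pos: [0.4917, -0.196, 0.2202]
tool_rot: [0.0, 0.992, 0.126, 0.001]
contact_force: [0.1, -0.3, -0.5]
gripper_width: 0.898
grasp_force: 0.0
```

```bash
python3 - <<'E'
from h import *
im=grab_frame("wrist");im2=grab_frame("side")
cv2.imwrite("pics/w6.png",np.vstack([im[:250,:,::-1],cv2.resize(im2[120:280,200:460,::-1],(520,320)) if 0 else cv2.copyMakeBorder(cv2.resize(im2[120:280,200:460,::-1],(520,320)),0,0,0,120,0)]))
print([(d['point'],d['score']) for d in recognise("side","thick_tube")],state()['time'])
E
```

```text
[([0.5689, -0.1836, 0.0926], 0.65)] 8.95
```

View pics/w6.png

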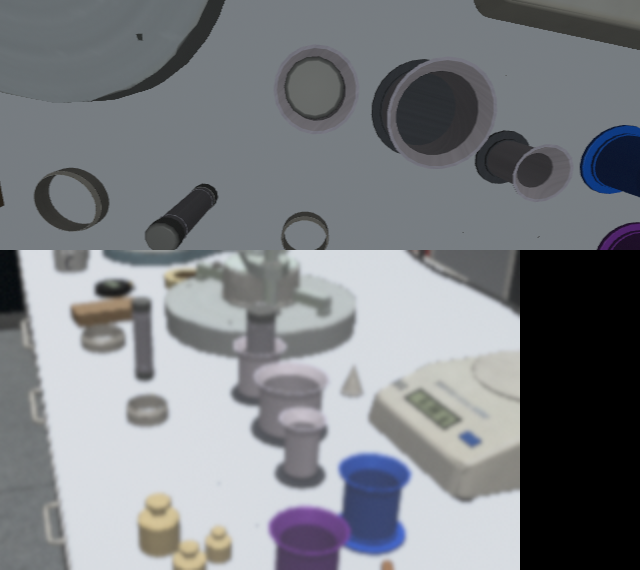

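The tube stands upright in the medium sleeve, cap centred at (315,88) in the wrist view. The side view shows its upper part standing out of the sleeve and the slim tube untouched.

```bash
python3 -c "
from plant import job_done;print(job_done())"
```

```text
the job is handed in; nothing more can be done
None
```

The thick tube was lowered in the grip to the floor of the medium sleeve and released there upright, the slim tube was left standing where it was, and the job was handed in at about 9 s; no verdict was returned.

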